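Hold the plate clamp of a bench reader open

ROBOT

A 6-joint arm with a two-finger parallel gripper is mounted at the origin on the work surface. World frame = base frame: x ahead of the robot, y to its left, z up, the work surface at z = 0. Lengths are in mm, angles in rad, forces in N, time in s.
With the tool pointing down it reaches from about 400 to 925 mm from the base axis. Payload 12.5 kg.
Tool frame: the origin (TCP) lies at the very end of the fingers, on their centre line; the grasp point (between the pads) lies 19 mm behind it; z points along the fingers, y is the line along which they close (so a half turn about z gives the same grasp; the last joint's range is limited). The gripper opens to 95 mm and grips with 3 to 60 N. Pads are 20 mm wide; open, the fingers measure 119 mm over their backs; the gripper's body (75 mm by 180 mm) begins 59 mm behind the grasp point.
Start: joints at [-1.402, 0.491, 1.559, -0, 1.092, -0.106], TCP at [169.619, -601.561, 214.661] pointing down, gripper open.
Joint ranges: [-3.1, 3.1], [-0.84, 2.19], [0.05, 2.79], [-1.13, 4.28], [0.06, 2.93], [-2.69, 2.69]. Speed limits (rad/s): [2.22, 2.22, 2.79, 3.14, 3.14, 3.14].

INTERFACE

Orientations are given as [roll, pitch, yaw] about the fixed x, y, z axes, in that order (R = Rz(yaw) Ry(pitch) Rx(roll)).
In Python, from cell import env, eyes gives the robot as it stands (env), with the cameras (eyes).
- The arm moves only by the tool shift_gripper, called after "Emit:" by a JSON object that holds its "method" and its "body", one argument or row to a line. Schema: {"type":"object","properties":{"deltas":{"type":"array","items":{"type":"array","items":{"type":"number"},"minItems":5,"maxItems":5},"minItems":1,"maxItems":5},"only":{"type":"string"},"quiet":{"type":"boolean"},"lines":{"type":"string"}},"required":["deltas"],"additionalProperties":false}. deltas is a list of rows, 1 to 5 of them, each of 5 numbers: dx, dy, dz in parts of the range, where 1.0 means 80 cm, then a turn about the tool's z in a scale on which 1.0 is pi/2 rad, then the opening from 0.0 (shut) to 1.0 (fully open); each row is the pose to reach, as a shift and turn from the pose commanded when the call began, along the tool's axes at that moment; what a row does not reach only later rows make up. A row lasts 1/12 s, in which the tool goes at most 41.7 mm and 0.125 rad, less where a joint would pass 70% of its speed; a pose out of reach is approached as far as the arm can. The fingers move at their own pace and stop on an object; the grip force is fixed at half the most. Time passes only in rows, so rows that do not move let the fingers close. The tool returns the time, the measured TCP pose, the force, the opening and the grip force at its end. only (a regular expression) keeps the lines of the reply that match it, lines (a string "A,B") keeps lines A to B, and quiet returns only ok. A shift or turn number past 1, either way, is cut back to 1. Input that does not fit is refused with a message, and nothing moves.
- env.state(): the state, without advancing time (a new reading comes with each control period).
- eyes.read_camera(name): name is "side" or "top" or "wrist"; returns (picture, depth): 420x560x3 uint8, red, green, blue; 420x560 float32, mm along the optical axis (not along the pixel's ray), 0 where there is no reading.
- eyes.camera_info(name): a dict with "vertical_fov" (degrees; the focal length in pixels is half the picture's height over the tangent of half this angle, whatever the lens; pixels are square), "cx", "cy" (the principal point, pixels), "dist_coeffs" ([k1, k2, p1, p2, k3] as OpenCV has them; the pictures are not rectified), "origin" and "attitude" of the camera in the world. Camera axes: x right, y down, z forward; pixel columns grow to the right and rows downward; lengths in mm; the calibration is good to about 2 mm. A picture is of the moment at which its call begins: read the wrist's pose just before it. camera_info takes no time and is no camera call; for the wrist camera it gives the pose at the moment of the call.
- env.job_done(): hands the job in; it is judged then, once.
The state is a dict: "t": time; "joints": joint angles; "qvel": joint speeds; "tau": joint torques, N m; "eef_pos": TCP position; "tcp_rot": TCP orientation; "ft_force": force on the tool from outside, world axes, zero at the start; "moment": the same for the moment, N m; "opening": opening from 0.0 (shut) to 1.0 (fully open); "grip_force": force on a finger pad.
Only numpy, scipy, OpenCV 4.12 (cv2) and the standard library are available. Lean on these libraries where they do the work, as an engineer would, in place of code of your own. Each camera call takes 0.05 s, during which the arm holds its last target. There are 200 camera calls.

TASK

Pull the plate tray of the bench-top reader out to its stop by its handle. Then take the upright tab of the spring-loaded plate clamp inside the tray, draw the clamp towards the tray's front until its pointer is level with the black mark on the tray's ledge, and finish while still holding it there, so that a colleague can lay a plate in the nest. Leave the white bottle and the small jar beside the tray standing where they are.

Things in the scene. Friction and masses are not known exactly. Their poses are not given: they have to be found in the camera images.
- reader_front (a point): middle of the top front edge of the fixed plate reader, a low white box with a grey lower half, 300 deep x 320 wide x 165 mm high, standing on the bench. This point is 165 mm above the bench. The reader's axes are this point's: -x points straight out of its front, the way the tray comes out, +x to its back, y along its front, +z up. When the tray is in, its panel's outer face is 13 mm in front.
- tray (a joint): how far the plate tray is out, m: 0 in, 0.18 at its stop (starts at 0 to 0.03). Slides level along the reader's -x with 3 N friction (more when pulled fast), stays where left. White front panel 232 mm wide, top 153 and bottom 62 mm above the bench. Behind it the tray is open on top, 210 mm wide, floor 71 mm above the bench, with a 25 mm wide white ledge along each side, ledge tops at 96 mm.
- tray_handle (a point): centre of the tray's bow handle: a level steel bar 110 mm long along the reader's y, 12 mm thick, its axis 42 mm in front of the panel and 130 mm above the bench, joined to the panel at both ends only; moves with the tray. Free to be gripped from above with one finger in the gap behind the bar.
- clamp: spring-loaded steel plate clamp in the tray: crossbar 140 (reader's y) x 14 x 25 mm high with an upright tab in its middle, 40 wide (y) x 10 mm thick (x), top 148 mm above the bench. Origin: tray floor under the tab. At rest the tab is 91 mm behind the front panel; it can be drawn 70 mm along the reader's -x against a spring (4 N at rest, +0.8 N per 10 mm). Reachable only with the tray out.
- clamp_grip (a point): a point in the middle of the upright tab, 130 mm above the bench (18 mm below the tab's top); moves with the clamp. Grip the tab here, one finger before and one behind it along the reader's x.
- clamp_pointer (a point): tip of the clamp's pointer, a dark steel tongue 4 mm wide reaching from the +y end of the crossbar (the left end seen facing along the reader's +x) over the tray's ledge; this point is 90 mm to the +y side of the tab's middle, 101 mm above the bench; moves with the clamp.
- mark_line (a point): the black mark on top of the tray's +y ledge, a line 4 mm wide and 14 mm long across the ledge; this point is over the line at the pointer's height and moves with the tray. It lies 25 to 50 mm in front (reader's -x) of the pointer's rest place, differing from run to run; the pointer is level with it when both have the same x in the reader's frame.
- wash_bottle: a white bottle, 52 mm across and 115 mm high, standing on the bench beside the tray's way, on its +y side. Origin: centre of its underside. To be left alone.
- vial: a white jar, 36 mm across and 60 mm high, standing on the bench beside the tray's way, on its -y side. Origin: centre of its underside. To be left alone.

How it is judged:
By the outcome, as a careful person would: the job done as asked, in the order asked, and still so for the second after the job is handed in, while the arm keeps its last pose, push and grip.
It also fails if it takes over 48 s, if anything falls off the work surface, if the arm or the gripper's body presses on something with over 40 N, if the wrist force passes 120 N, or if a joint passes its speed limit or range.

## Working session

There is one attempt and no reset: what is moved stays moved. The work goes in short steps, Python scripts to look and compute and a tool call to move; the robot and the scene stay as the last step left them, time stands still between calls to the robot, and variables do not carry over. Pictures are saved under pics/ and viewed, at most 10 in all, crops included, and the job is handed in when it is done.

```bash
ls; mkdir -p pics
```

Create h.py:
```python
import numpy as np, cv2
from scipy.spatial.transform import Rotation as R
from cell import env, eyes
def cam(n):
    i=eyes.camera_info(n); f=210/np.tan(np.radians(i["vertical_fov"])/2)
    K=np.array([[f,0,i["cx"]],[0,f,i["cy"]],[0,0,1]]); a=np.array(i["attitude"],float)
    M=a if a.shape==(3,3) else R.from_euler('xyz',a).as_matrix()
    return K,np.array(i["dist_coeffs"],float),np.array(i["origin"],float),M
def ray(c,u,v):
    K,d,o,M=c
    p=cv2.undistortPoints(np.array([[[u,v]]],float),K,d)[0,0]
    return o,M@np.array([p[0],p[1],1])
def atz(c,u,v,z):
    o,r=ray(c,u,v); return o+r*(z-o[2])/r[2]
def dep(c,D,u,v):
    o,r=ray(c,u,v); return o+r*D[int(round(v)),int(round(u))]
def tri(c1,p1,c2,p2):
    o1,r1=ray(c1,*p1);o2,r2=ray(c2,*p2)
    s=np.linalg.lstsq(np.c_[r1,-r2],o2-o1,rcond=None)[0]
    a,b=o1+s[0]*r1,o2+s[1]*r2
    return (a+b)/2,np.linalg.norm(a-b)
```

Run:
```python
from h import *
for n in("top","side"):
    p,d=eyes.read_camera(n); cv2.imwrite(f"pics/{n}0.png",p[:,:,::-1]); np.save(f"{n}0.npy",d)
    print(n,eyes.camera_info(n))
print(env.state())
```

```text
cell.py
pics
top {'vertical_fov': 56.89207206147708, 'cx': 284.064126180376, 'cy': 210.94703760893623, 'dist_coeffs': array([-0.09955937,  0.        ,  0.        ,  0.        ,  0.        ]), 'origin': array([611.40996674,  31.4073993 , 856.69234226]), 'attitude': array([-3.0298122 , -0.01596857, -1.58418703])}
side {'vertical_fov': 52.12232060645752, 'cx': 280.95569348977784, 'cy': 208.92183302095413, 'dist_coeffs': array([-0.1082039,  0.       ,  0.       ,  0.       ,  0.       ]), 'origin': array([314.93255615, 582.31521432, 681.78081044]), 'attitude': array([-2.27556347, -0.01148277, -2.52684586])}
{'t': 0.1, 'joints': array([-1.40162186e+00,  4.91472176e-01,  1.55941998e+00, -1.12708237e-05,
        1.09166832e+00, -1.05586226e-01]), 'qvel': array([-0.00067966, -0.0004475 , -0.00225228, -0.00050234,  0.00039881,
       -0.00010276]), 'tau': array([ 3.82775543e-03, -6.13622546e+01, -2.58604717e+01,  6.95018680e-02,
        4.69977711e-02, -5.85344424e-05]), 'eef_pos': array([ 169.56271754, -601.327906  ,  214.12617855]), 'tcp_rot': array([-3.14062916e+00, -9.20582679e-05,  2.74765854e-01]), 'ft_force': array([-0.46250171,  0.04833064, -0.73320886]), 'moment': array([ 0.0154751 , -0.01032237, -0.02409686]), 'grip_force': 0.0, 'opening': 0.999857850770163}
```

View pics/top0.png

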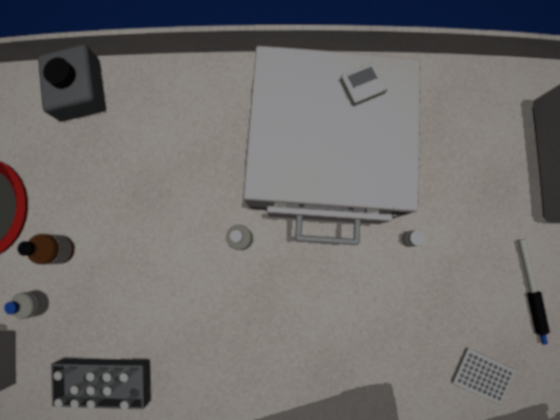

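View pics/side0.png

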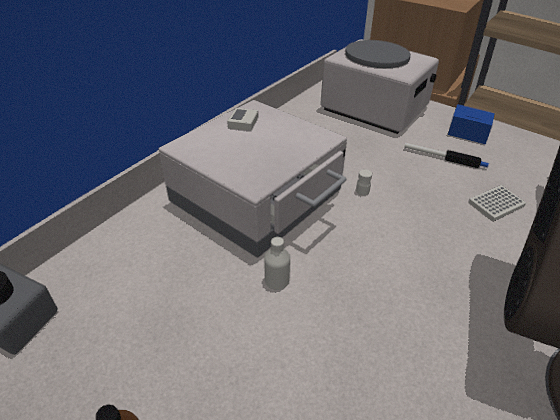

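The top view shows the reader's front edge from about (247,205) to (415,211). The handle bar runs from (297,240) to (358,243), with the bottle at (238,237) and the jar at (416,238). The side view shows the handle from (300,204) to (345,179). I'll enlarge both for accurate pixel positions.

Run:
```python
from h import *
a=cv2.imread("pics/top0.png")[190:260,220:430]; b=cv2.imread("pics/side0.png")[140:240,240:360]
a=cv2.resize(a,None,fx=3.8,fy=3.8,interpolation=2); b=cv2.resize(b,None,fx=3.2,fy=3.2,interpolation=2)
o=np.zeros((266+320,798,3),np.uint8); o[:266,:a.shape[1]]=a; o[266:266+b.shape[0],:b.shape[1]]=b
cv2.imwrite("pics/c0.png",np.clip(o*1.5,0,255).astype(np.uint8))
D=np.load("top0.npy"); c=cam("top")
for p in[(250,195),(410,200),(330,196),(298,240),(357,243),(328,241),(238,237),(416,238),(320,214)]: print(p,dep(c,D,*p).round(1))
```

```text
(250, 195) [718.6  80.4 164.8]
(410, 200) [ 706.2 -211.   166.5]
(330, 196) [715.1 -64.1 165.4]
(298, 240) [637.6  -6.4 135.3]
(357, 243) [ 630.3 -116.5  136.6]
(328, 241) [634.9 -62.3 135.5]
(238, 237) [645.4 107.  116.5]
(416, 238) [ 640.6 -257.6   59.5]
(320, 214) [683.8 -46.5 153.5]
```

View pics/c0.png

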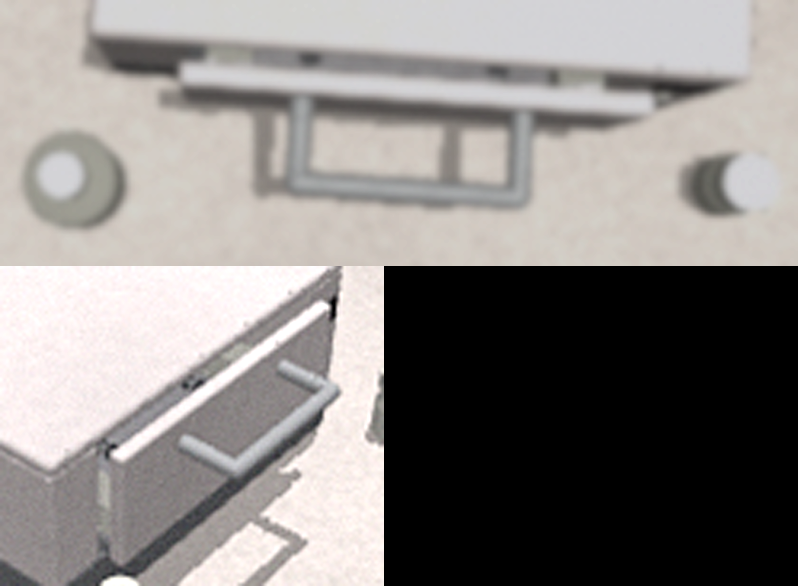

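The crop puts the bar axis ends at (298.2,238.9) and (356.8,241.3) in top, and (313.7,202.5) and (344.4,179) in side. The reader's top front corners are at (245,200) and (416.8,210.5).

Run:
```python
from h import *
t,s=cam("top"),cam("side")
A=tri(t,(298.2,238.9),s,(313.7,202.5)); B=tri(t,(356.8,241.3),s,(344.4,179)); print(A,B)
m=(A[0]+B[0])/2; d=A[0]-B[0]; print("mid",m,"yaw",np.arctan2(-d[0],d[1]),np.linalg.norm(d))
l,r=atz(t,245,200,165),atz(t,416.8,210.5,165); d=l-r
print("front",l,r,(l+r)/2,np.arctan2(-d[0],d[1]),np.linalg.norm(d))
D=np.load("top0.npy")
# fit front edge from depth: first row per column with z>160
P=[]
for u in range(255,410,3):
    for v in range(225,150,-1):
        if D[v,u]>0:
            p=dep(t,D,u,v)
            if p[2]>160: P.append(p);break
P=np.array(P); k=np.polyfit(P[:,1],P[:,0],1); print("edge yaw",np.arctan(-k[0]),np.polyval(k,-62),np.std(P[:,0]-np.polyval(k,P[:,1])))
# handle bar from depth
Q=[dep(t,D,u,v) for u in range(303,353) for v in range(232,248)]; Q=np.array([q for q in Q if 127<q[2]<142])
k=np.polyfit(Q[:,1],Q[:,0],1); print("bar yaw",np.arctan(-k[0]),np.polyval(k,-62),len(Q),Q[:,2].max(),np.median(Q[:,2]))
print(env.state()["tcp_rot"])
```

```text
(array([640.68538502,  -6.5561307 , 130.59361515]), np.float64(2.0292014481242937)) (array([ 633.09159506, -118.67446703,  126.31673715]), np.float64(1.6540420462021028))
mid [636.88849004 -62.61529886 128.45517615] yaw -0.06762685052022195 112.45656349802229
front [709.55491763  89.3981107  165.        ] [ 686.91408152 -223.33776627  165.        ] [698.23449958 -66.96982779 165.        ] -0.07226994648651659 313.55435924884557
edge yaw -0.08198990790964637 700.3290204998887 0.41691189705931914
bar yaw -0.08486986159613304 638.1216697456615 322 140.5519182898961 136.53791786701203
[-3.14062916e+00 -9.20582679e-05  2.74765854e-01]
```

The rows are not in the units I measure in: shifts go in shares of 80 cm and turns go in shares of pi/2 rad. I convert before sending: 149 mm / 800 = 0.1863, 144 mm / 800 = 0.18.

Emit:
{"method": "shift_gripper", "body": {
  "deltas": [
    [0.045,-0.03,0,0,0.4],
    [0.09,-0.06,0,0,0.4],
    [0.135,-0.09,0,0,0.4],
    [0.18,-0.12,0,0,0.4],
    [0.1863,-0.1225,0,0,0.4]
  ]
}}

```text
t: 0.52
eef_pos: [288.7, -462.7, 214.6]
tcp_rot: [-3.14, -0.0, 0.277]
ft_force: [0.2, -0.2, 0.3]
opening: 0.707
grip_force: 0.0
```

Emit:
{"method": "shift_gripper", "body": {
  "deltas": [
    [0.0425,-0.0275,0,0,0.4],
    [0.085,-0.0563,0,0,0.4],
    [0.1275,-0.0838,0,0,0.4],
    [0.17,-0.1113,0,0,0.4],
    [0.1863,-0.1225,0,0,0.4]
  ]
}}

```text
t: 0.93
eef_pos: [405.3, -329.0, 214.6]
tcp_rot: [-3.141, -0.0, 0.277]
ft_force: [-0.2, -0.3, -0.2]
opening: 0.41
grip_force: 0.0
```

Emit:
{"method": "shift_gripper", "body": {
  "deltas": [
    [0.0425,-0.0275,0,0,0.4],
    [0.085,-0.0563,0,0,0.4],
    [0.1275,-0.0838,0,0,0.4],
    [0.17,-0.1113,0,0,0.4],
    [0.1863,-0.1225,0,0,0.4]
  ]
}}

```text
t: 1.35
eef_pos: [522.4, -194.2, 214.4]
tcp_rot: [-3.141, -0.0, 0.277]
ft_force: [-1.2, -0.9, 0.8]
opening: 0.398
grip_force: 0.0
```

Emit:
{"method": "shift_gripper", "body": {
  "deltas": [
    [0.0375,-0.025,0,-0.0764,0.4],
    [0.075,-0.05,0,-0.1528,0.4],
    [0.1125,-0.075,0,-0.2292,0.4],
    [0.15,-0.1,0,-0.3056,0.4],
    [0.1863,-0.1225,0,-0.382,0.4]
  ]
}}

```text
t: 1.77
eef_pos: [637.9, -61.0, 214.3]
tcp_rot: [-3.141, 0.0, 0.881]
ft_force: [0.5, -0.8, 0.1]
opening: 0.401
grip_force: 0.0
```

Emit:
{"method": "shift_gripper", "body": {
  "deltas": [
    [0,0,0,-0.0764,0.4],
    [0,0,0,-0.1528,0.4],
    [0,0,0,-0.2292,0.4],
    [0,0,0,-0.3056,0.4],
    [0,0,0,-0.3883,0.4]
  ]
}}

```text
t: 2.18
eef_pos: [636.9, -62.6, 214.2]
tcp_rot: [-3.141, 0.0, 1.486]
ft_force: [0.0, 0.2, -0.0]
opening: 0.399
grip_force: 0.0
```

Emit:
{"method": "shift_gripper", "body": {
  "deltas": [
    [0,0,0,0,0.4],
    [0,0,0,0,0.4]
  ]
}}

```text
t: 2.35
eef_pos: [636.9, -62.7, 214.3]
tcp_rot: [-3.141, 0.0, 1.476]
ft_force: [0.1, -1.0, -0.1]
opening: 0.4
grip_force: 0.0
```

Run:
```python
from h import *
s=env.state();print(s["eef_pos"],s["tcp_rot"],s["opening"],s["joints"])
o=np.zeros((420,1120,3),np.uint8)
p,d=eyes.read_camera("wrist"); c=cam("wrist");print(eyes.camera_info("wrist"))
np.savez("w0.npz",d=d); cv2.imwrite("pics/w0.png",p[:,:,::-1])
# expected bar ends projected
K,dc,o,M=c
for X in [(640.7,-6.6,130),(633,-118,130)]:
    print(cv2.projectPoints(np.array([M.T@(np.array(X)-o)]),np.zeros(3),np.zeros(3),K,dc)[0].ravel())
```

```text
[636.88771259 -62.73828808 214.34278194] [-3.14120688e+00  7.43505373e-05  1.47568570e+00] 0.39955303230471767 [-2.01298162e-01  5.12942646e-01  1.51983121e+00 -1.28240297e-04
  1.10919452e+00 -1.06130382e-01]
{'vertical_fov': 66.6546598942377, 'cx': 275.0526097875498, 'cy': 209.87280367551332, 'dist_coeffs': array([-0.02935089,  0.        ,  0.        ,  0.        ,  0.        ]), 'origin': array([644.12319438,   4.56179294, 385.34363772]), 'attitude': array([ 2.89859824e+00, -7.38479864e-04, -9.56657760e-02])}
[271.83221529 145.7991285 ]
[275.56554128 276.55970504]
```

View pics/w0.png

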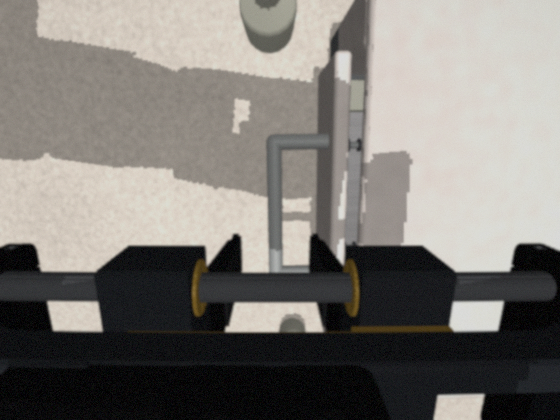

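The wrist view shows the bar's vertical run at u≈273–276, where I predicted it, midway between the fingers. Next I descend and grip.

Converted, 103 mm / 800 = 0.1288, 85 mm / 800 = 0.1063, -0.013 rad / 1.5708 = -0.0083.

Emit:
{"method": "shift_gripper", "body": {
  "deltas": [
    [0,0,0.0375,-0.0083,0.4],
    [0,0,0.075,-0.0083,0.4],
    [0,0,0.1063,-0.0083,0.4],
    [0,0,0.1288,-0.0083,0.4],
    [0,0,0.1288,-0.0083,0.4]
  ]
}}

```text
t: 2.82
eef_pos: [635.2, -62.4, 107.9]
tcp_rot: [-3.136, -0.001, 1.489]
ft_force: [0.3, -0.1, -1.0]
opening: 0.401
grip_force: 0.0
```

Emit:
{"method": "shift_gripper", "body": {
  "deltas": [
    [0,0,0,0,0],
    [0,0,0,0,0],
    [0,0,0,0,0],
    [0,0,0,0,0],
    [0,0,0,0,0]
  ]
}}

```text
t: 3.23
eef_pos: [637.1, -62.6, 112.7]
tcp_rot: [3.14, 0.0, 1.492]
ft_force: [-0.8, -1.2, 3.6]
opening: 0.117
grip_force: 30.0
```

Converted, -58 mm / 800 = -0.0725, -46 mm / 800 = -0.0575.

Emit:
{"method": "shift_gripper", "body": {
  "deltas": [
    [0,-0.0125,0,0,0],
    [0,-0.0275,0,0,0],
    [0,-0.0425,0,0,0],
    [0,-0.0575,0,0,0],
    [0,-0.0725,0,0,0]
  ]
}}

```text
t: 3.65
eef_pos: [579.9, -58.0, 112.7]
tcp_rot: [3.138, 0.0, 1.492]
ft_force: [4.0, 1.5, 1.1]
opening: 0.117
grip_force: 30.0
```

Emit:
{"method": "shift_gripper", "body": {
  "deltas": [
    [0,-0.015,0,0,0],
    [0,-0.03,0,0,0],
    [0,-0.045,0,0,0],
    [0,-0.06,0,0,0],
    [0,-0.075,0,0,0]
  ]
}}

```text
t: 4.07
eef_pos: [520.1, -53.2, 112.7]
tcp_rot: [3.138, 0.0, 1.492]
ft_force: [3.8, 2.9, 2.0]
opening: 0.116
grip_force: 30.0
```

Emit:
{"method": "shift_gripper", "body": {
  "deltas": [
    [0,-0.0125,0,0,0],
    [0,-0.025,0,0,0],
    [0,-0.035,0,0,0],
    [0,-0.0425,0,0,0],
    [0,-0.0475,0,0,0]
  ]
}}

```text
t: 4.48
eef_pos: [481.9, -50.2, 112.7]
tcp_rot: [3.138, -0.0, 1.492]
ft_force: [4.4, 5.3, 5.3]
opening: 0.123
grip_force: 30.0
```

Converted, -12 mm / 800 = -0.015, -9 mm / 800 = -0.0113.

Emit:
{"method": "shift_gripper", "body": {
  "deltas": [
    [0,-0.0038,0,0,0],
    [0,-0.0075,0,0,0],
    [0,-0.0113,0,0,0],
    [0,-0.015,0,0,0],
    [0,-0.015,0,0,0]
  ]
}}

```text
t: 4.9
eef_pos: [469.8, -49.2, 112.7]
tcp_rot: [3.139, -0.0, 1.492]
ft_force: [0.8, 5.4, 9.0]
opening: 0.119
grip_force: 30.0
```

Emit:
{"method": "shift_gripper", "body": {
  "deltas": [
    [0,-0.0025,0,0,0],
    [0,-0.005,0,0,0],
    [0,-0.005,0,0,0]
  ]
}}

```text
t: 5.15
eef_pos: [466.1, -48.9, 112.7]
tcp_rot: [3.139, -0.0, 1.492]
ft_force: [1.4, 5.4, 9.0]
opening: 0.118
grip_force: 30.0
```

Emit:
{"method": "shift_gripper", "body": {
  "deltas": [
    [0,-0.0025,0,0,0],
    [0,-0.005,0,0,0],
    [0,-0.005,0,0,0]
  ]
}}

```text
t: 5.4
eef_pos: [463.3, -48.7, 112.7]
tcp_rot: [3.136, -0.0, 1.492]
ft_force: [7.0, 6.8, 3.6]
opening: 0.115
grip_force: 30.0
```

Converted, -3 mm / 800 = -0.0038, -2 mm / 800 = -0.0025.

Emit:
{"method": "shift_gripper", "body": {
  "deltas": [
    [0,-0.0013,0,0,0],
    [0,-0.0025,0,0,0],
    [0,-0.0038,0,0,0],
    [0,-0.0038,0,0,0]
  ]
}}

```text
t: 5.73
eef_pos: [463.3, -48.7, 112.8]
tcp_rot: [3.13, 0.0, 1.492]
ft_force: [21.9, 9.3, -8.2]
opening: 0.118
grip_force: 30.0
```

Emit:
{"method": "shift_gripper", "body": {
  "deltas": [
    [0,-0.0013,0,0,0],
    [0,-0.0025,0,0,0],
    [0,-0.0025,0,0,0]
  ]
}}

```text
t: 5.98
eef_pos: [463.3, -48.8, 112.8]
tcp_rot: [3.126, 0.001, 1.491]
ft_force: [33.2, 10.3, -17.4]
opening: 0.118
grip_force: 30.0
```

The tray is against its stop, with the pull force rising and no motion. I relax the pull, release and lift.

Converted, 6 mm / 800 = 0.0075, 3 mm / 800 = 0.0038.

Emit:
{"method": "shift_gripper", "body": {
  "deltas": [
    [0,0.0038,0,0,0],
    [0,0.0075,0,0,0],
    [0,0.0075,0,0,0]
  ]
}}

```text
t: 6.23
eef_pos: [463.8, -48.7, 112.6]
tcp_rot: [3.139, -0.0, 1.492]
ft_force: [3.2, 6.2, 7.7]
opening: 0.118
grip_force: 30.0
```

Emit:
{"method": "shift_gripper", "body": {
  "deltas": [
    [0,0,0,0,0.35],
    [0,0,0,0,0.35],
    [0,0,0,0,0.35],
    [0,0,0,0,0.35]
  ]
}}

```text
t: 6.57
eef_pos: [462.2, -49.0, 111.6]
tcp_rot: [-3.141, 0.0, 1.493]
ft_force: [0.7, -0.0, -0.9]
opening: 0.324
grip_force: 0.0
```

Emit:
{"method": "shift_gripper", "body": {
  "deltas": [
    [0,0,-0.025,0,0.35],
    [0,0,-0.0625,0,0.35],
    [0,0,-0.1,0,0.35],
    [0,0,-0.1375,0,0.35],
    [0,0,-0.1375,0,0.35]
  ]
}}

```text
t: 6.98
eef_pos: [464.0, -49.3, 226.3]
tcp_rot: [3.134, 0.001, 1.493]
ft_force: [1.0, -0.1, -0.1]
opening: 0.35
grip_force: 0.0
```

Run:
```python
from h import *
ims=[]
for n in("top","side","wrist"):
    p,d=eyes.read_camera(n); np.savez(f"{n}1.npz",p=p,d=d); ims.append(p[:,:,::-1])
K=lambda a,f:cv2.resize(a,None,fx=f,fy=f,interpolation=2)
t=K(ims[0][180:320,230:430],4);cv2.imwrite("pics/t1.png",np.clip(t*1.4,0,255).astype(np.uint8))
s=np.vstack([K(ims[1][120:270,250:450],3)[:300],K(ims[2],300/420*1.0)[:, :400].copy() if 0 else np.zeros((0,600,3),np.uint8)])
s=K(ims[1][140:280,250:440],4); cv2.imwrite("pics/s1.png",np.clip(s*1.4,0,255).astype(np.uint8)); cv2.imwrite("pics/w1.png",ims[2])
```

```text
(no output)
```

View pics/t1.png

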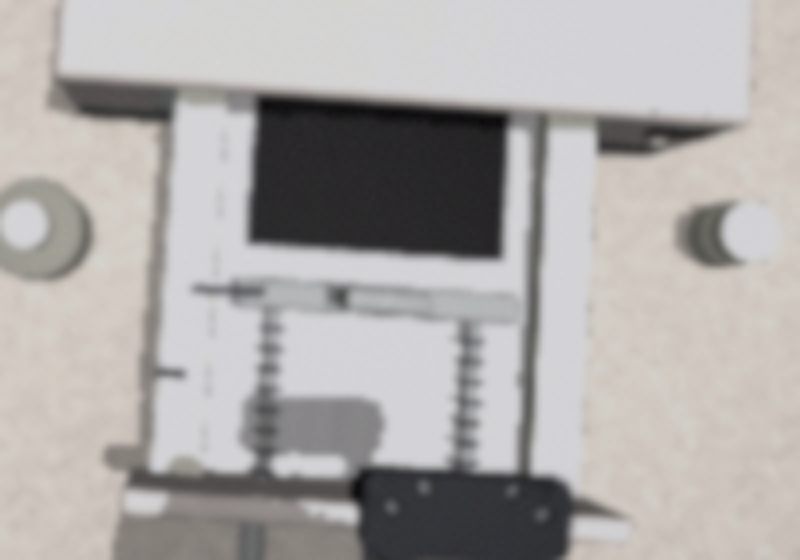

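View pics/s1.png

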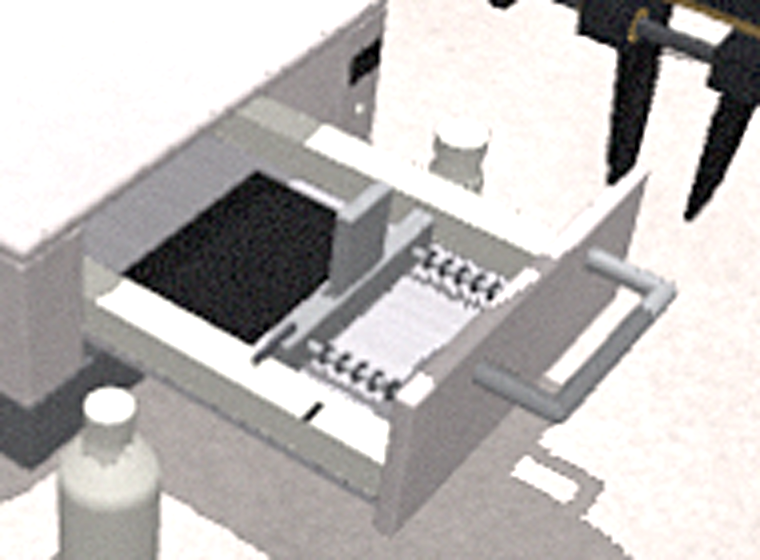

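View pics/w1.png

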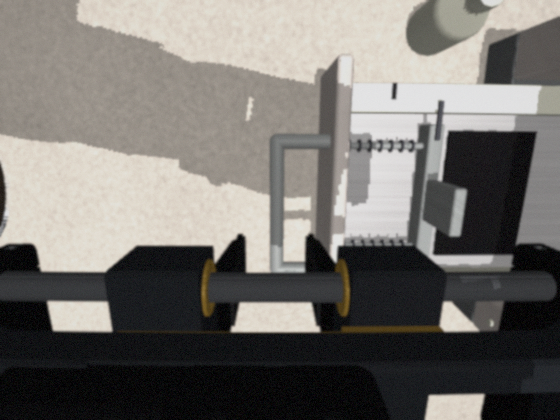

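The top crop shows the pointer tip at full-picture (278,252.3) and the mark at (272.7,273.4). The wrist view has the mark at (394,91), the pointer at (440,103–138) and the tab's top face around (455,210). In the side crop the tab's top is near (340,190).

Create m.py:
```python
from h import *
ax=np.array([np.cos(-.08),np.sin(-.08)]); ay=np.array([.08,.997])
def cloud(n,c,D,lo,hi,box):
    v,u=np.mgrid[box[1]:box[3],box[0]:box[2]]; uv=np.c_[u.ravel(),v.ravel()].astype(float)
    q=cv2.undistortPoints(uv[:,None],c[0],c[1])[:,0]; d=D[v.ravel(),u.ravel()]
    P=c[2]+(np.c_[q,np.ones(len(q))]*d[:,None])@c[3].T
    return P[(d>0)&(P[:,2]>lo)&(P[:,2]<hi)]
```

Run:
```python
from m import *
s=env.state(); print(s["eef_pos"],s["tcp_rot"])
W,T,S=cam("wrist"),cam("top"),cam("side")
for n,c,b in(("wrist",W,(405,160,490,250)),("top",T,(305,240,345,270)),("side",S,(325,180,352,215))):
    P=cloud(n,c,np.load(n+"1.npz")["d"],143,155,b); r=P[:,:2]@np.c_[ax,ay]
    print(n,len(P),P.mean(0).round(1),np.ptp(r,axis=0), (((r.max(0)+r.min(0))/2)@np.array([ax,ay])).round(1),np.median(P[:,2]))
for n,c,pt,mk in(("top",T,(278,252.3),(272.7,273.4)),("wrist",W,(440,105),(394,91)),("side",S,(250+258/4,140+358/4),(250+313/4,140+412/4))):
    p,m=atz(c,*pt,101),atz(c,*mk,96); print(n,p.round(1),m.round(1),"gap",((p-m)[:2]@ax).round(1))
print(tri(T,(278,252.3),W,(440,105)),tri(T,(272.7,273.4),W,(394,91)))
```

```text
[461.99904676 -48.89157762 221.13553395] [-3.14121369e+00  9.28873193e-05  1.49266443e+00]
wrist 695 [607.8 -55.4 146.9] [11.4952676  40.11392054] [608.8 -56.1] 147.26758601301447
top 115 [610.  -57.9 149.2] [10.20172772 38.46620131] [610.2 -57.4] 149.2079378980219
side 77 [608.4 -55.2 147.2] [11.08612143 40.6455505 ] [609.3 -56.2] 147.46608536804308
top [615.5  31.1 101. ] [574.7  41.8  96. ] gap 41.5
wrist [614.4  29.7 101. ] [575.5  44.7  96. ] gap 40.0
side [613.3  32.9 101. ] [574.1  45.1  96. ] gap 40.1
(array([615.53291545,  30.44092439,  98.62659428]), np.float64(1.226580997281871)) (array([574.63320213,  43.11381892,  98.99212879]), np.float64(2.6587950692947793))
```

Converted, 147 mm / 800 = 0.1838, 135 mm / 800 = 0.1688.

Emit:
{"method": "shift_gripper", "body": {
  "deltas": [
    [0.0013,0.0438,0,0,0.4],
    [0.0025,0.0875,0,0,0.4],
    [0.0038,0.1313,0,0,0.4],
    [0.005,0.1688,0,0,0.4],
    [0.005,0.1838,0,0,0.4]
  ]
}}

```text
t: 7.55
eef_pos: [611.7, -56.5, 218.9]
tcp_rot: [-3.139, -0.0, 1.493]
ft_force: [-0.7, -0.5, -1.4]
opening: 0.4
grip_force: 0.0
```

Emit:
{"method": "shift_gripper", "body": {
  "deltas": [
    [0,0,0,0,0.4],
    [0,0,0.0313,0,0.4],
    [0,0,0.0625,0,0.4],
    [0,0,0.0938,0,0.4],
    [0,0,0.1188,0,0.4]
  ]
}}

```text
t: 7.97
eef_pos: [607.2, -56.1, 123.8]
tcp_rot: [-3.138, -0.0, 1.493]
ft_force: [0.5, 0.3, -0.1]
opening: 0.401
grip_force: 0.0
```

Emit:
{"method": "shift_gripper", "body": {
  "deltas": [
    [0,0,0.01,0,0.4],
    [0,0,0.0175,0,0.4],
    [0,0,0.0175,0,0.4],
    [0,0,0.0175,0,0.4]
  ]
}}

```text
t: 8.3
eef_pos: [609.4, -56.4, 113.2]
tcp_rot: [3.141, 0.0, 1.493]
ft_force: [-0.0, 0.2, 0.3]
opening: 0.402
grip_force: 0.0
```

Converted, 2 mm / 800 = 0.0025, 1 mm / 800 = 0.0013.

Emit:
{"method": "shift_gripper", "body": {
  "deltas": [
    [0,0,0.0013,0,0],
    [0,0,0.0025,0,0],
    [0,0,0.0025,0,0],
    [0,0,0.0025,0,0],
    [0,0,0.0025,0,0]
  ]
}}

```text
t: 8.72
eef_pos: [609.2, -56.4, 110.9]
tcp_rot: [3.142, 0.0, 1.493]
ft_force: [-3.5, 0.1, 1.4]
opening: 0.107
grip_force: 1.2
```

Emit:
{"method": "shift_gripper", "body": {
  "deltas": [
    [0,-0.0063,0,0,0],
    [0,-0.015,0,0,0],
    [0,-0.0238,0,0,0],
    [0,-0.0325,0,0,0],
    [0,-0.0413,0,0,0]
  ]
}}

```text
t: 9.13
eef_pos: [576.8, -53.8, 110.9]
tcp_rot: [3.139, 0.0, 1.493]
ft_force: [6.4, 1.4, -1.7]
opening: 0.103
grip_force: 30.0
```

Emit:
{"method": "shift_gripper", "body": {
  "deltas": [
    [0,-0.0025,0,0,0],
    [0,-0.005,0,0,0],
    [0,-0.005,0,0,0]
  ]
}}

```text
t: 9.38
eef_pos: [572.8, -53.5, 110.9]
tcp_rot: [3.139, 0.0, 1.492]
ft_force: [7.3, 1.4, -3.0]
opening: 0.104
grip_force: 30.0
```

Run:
```python
from m import *
ims=[]
for n,b in(("top",(255,240,325,290)),("wrist",(330,50,500,170)),("side",(290,190,360,260))):
    p,d=eyes.read_camera(n); np.savez(f"{n}2.npz",p=p,d=d); ims.append(cv2.resize(p[b[1]:b[3],b[0]:b[2],::-1],(400,int(400*(b[3]-b[1])/(b[2]-b[0]))),interpolation=2))
o=np.zeros((600,800,3),np.uint8)
for im,(x,y) in zip(ims,((0,0),(400,0),(0,290))):
    im=im[:600-y]; o[y:y+len(im),x:x+400]=im
cv2.imwrite("pics/m2.png",np.clip(o*1.4,0,255).astype(np.uint8))
```

```text
(no output)
```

View pics/m2.png

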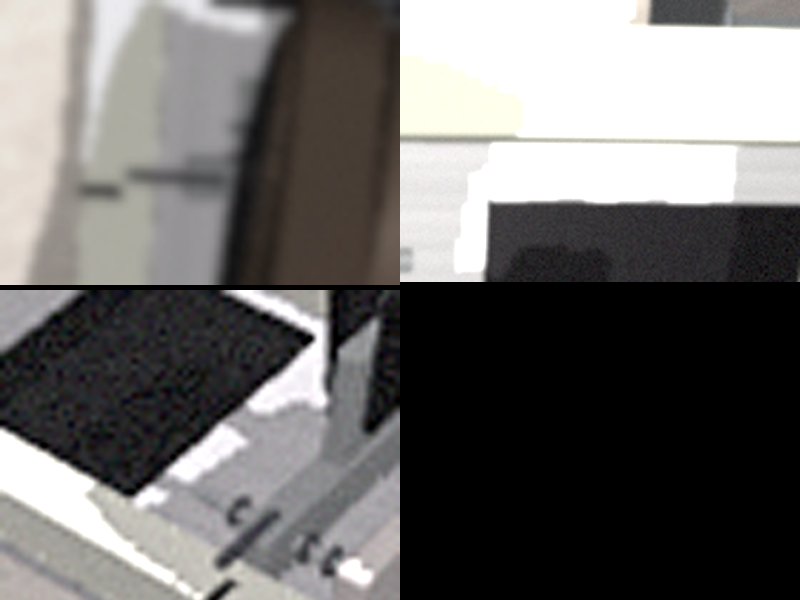

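In the top crop the pointer tip is at full-picture (278.1,271.0) and the mark centre at (272.9,273.3), so the pointer is a few mm short. I'll compute the gap and crop the wrist picture around the mark.

Run:
```python
from m import *
W,T,S=cam("wrist"),cam("top"),cam("side")
for n,c,pt,mk in(("top",T,(278.1,271.0),(272.85,273.25)),("side",S,(328.5,237.8),(328.2,243))):
    p,m=atz(c,*pt,101),atz(c,*mk,96); print(n,p.round(1),m.round(1),"gap",((p-m)[:2]@ax).round(2))
K,dc,o,M=W
uv=[cv2.projectPoints(np.array([M.T@(np.array(X)-o)]),np.zeros(3),np.zeros(3),K,dc)[0].ravel() for X in[(574.6,43.5,96),(578.5,31,101)]]; print(uv)
u,v=np.mean(uv,axis=0).astype(int); x0,y0=max(u-40,0),max(v-40,0); print(x0,y0)
a=cv2.resize(np.load("wrist2.npz")["p"][y0:y0+60,x0:x0+80,::-1],None,fx=5,fy=5,interpolation=2)
b=cv2.resize(np.load("side2.npz")["p"][222:257,305:355,::-1],None,fx=8,fy=8,interpolation=2)
o=np.zeros((300,800,3),np.uint8); o[:len(a),:a.shape[1]]=a; o[:280,400:]=b
cv2.imwrite("pics/m3.png",o)
```

```text
top [579.4  31.3 101. ] [575.   41.6  96. ] gap 5.23
side [578.8  37.  101. ] [574.2  45.1  96. ] gap 5.22
[array([261.93660537,  76.02463764]), array([270.83587095,  98.43409369])]
226 47
```

View pics/m3.png

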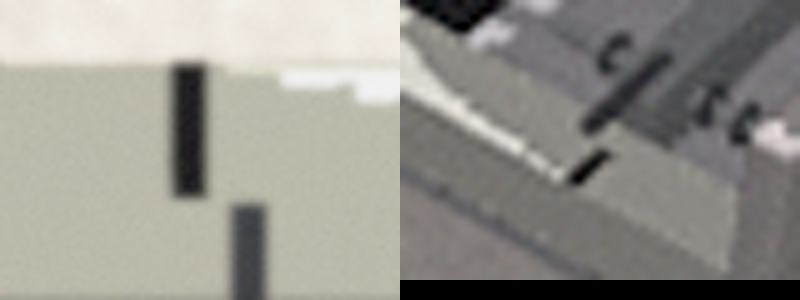

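The wrist crop is sharp: mark centred at (263.8,73) and pointer tip at (275.8,88) in the full picture.

Run:
```python
from m import *
W=cam("wrist")
for z in(101,96):
    p,m=atz(W,275.8,88,z),atz(W,263.8,73,96); print(p.round(1),m.round(1),((p-m)[:2]@ax).round(2))
a,b=atz(W,260.6,73,96),atz(W,267.2,73,96); print("mark width",np.linalg.norm(a-b))
```

```text
[581.6  36.1 101. ] [575.7  45.   96. ] 6.52
[581.7  36.7  96. ] [575.7  45.   96. ] 6.55
mark width 3.5942380335063158
```

Converted, -5.5 mm / 800 = -0.0069, -4 mm / 800 = -0.005.

Emit:
{"method": "shift_gripper", "body": {
  "deltas": [
    [0,-0.0025,0,0,0],
    [0,-0.005,0,0,0],
    [0,-0.0069,0,0,0],
    [0,-0.0069,0,0,0],
    [0,-0.0069,0,0,0]
  ]
}}

```text
t: 9.95
eef_pos: [567.8, -53.1, 110.9]
tcp_rot: [3.139, 0.0, 1.493]
ft_force: [7.3, 0.7, -1.8]
opening: 0.106
grip_force: 30.0
```

Run:
```python
from m import *
W=cam("wrist");p,d=eyes.read_camera("wrist"); g=p.mean(2)
K,dc,o,M=W
f=lambda X:cv2.projectPoints(np.array([M.T@(np.array(X)-o)]),np.zeros(3),np.zeros(3),K,dc)[0].ravel()
u,v=f((575.7,45,96)).astype(int); print(u,v)
for r in range(v-12,v+30,2):
    row=g[r,u-20:u+25]; w=np.clip(np.median(row)-25-row,0,None); print(r,round((w*np.arange(u-20,u+25)).sum()/max(w.sum(),1),2),round(w.sum()),end=" | ")
x0,y0=u-40,v-30; print(x0,y0)
cv2.imwrite("pics/m4.png",cv2.resize(p[y0:y0+60,x0:x0+80,::-1],None,fx=6,fy=6,interpolation=2))
```

```text
273 72
60 273.06 459 | 62 273.0 674 | 64 273.22 733 | 66 273.2 726 | 68 273.25 719 | 70 273.21 747 | 72 273.24 729 | 74 273.25 727 | 76 273.24 736 | 78 273.24 731 | 80 273.23 736 | 82 273.2 713 | 84 273.18 719 | 86 273.52 395 | 88 275.26 356 | 90 275.3 526 | 92 275.26 535 | 94 275.32 536 | 96 275.32 534 | 98 275.27 542 | 100 275.28 532 | 233 42
```

View pics/m4.png

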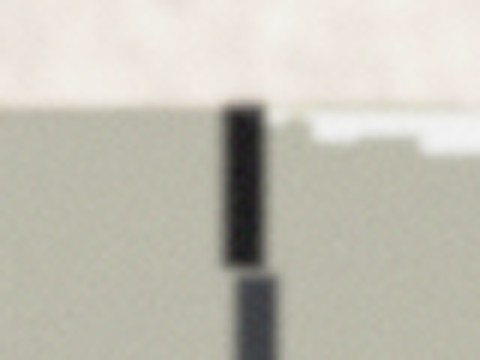

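The pointer (u 275.3) is still about 2 px, or 1.1 mm, behind the mark (u 273.2).

Converted, -1.2 mm / 800 = -0.0015, -0.6 mm / 800 = -0.0008.

Emit:
{"method": "shift_gripper", "body": {
  "deltas": [
    [0,-0.0008,0,0,0],
    [0,-0.0015,0,0,0],
    [0,-0.0015,0,0,0],
    [0,-0.0015,0,0,0],
    [0,-0.0015,0,0,0]
  ]
}}

```text
t: 10.42
eef_pos: [566.6, -53.0, 110.9]
tcp_rot: [3.139, 0.0, 1.492]
ft_force: [8.0, 1.2, -2.2]
opening: 0.104
grip_force: 30.0
```

Run:
```python
from m import *
p,d=eyes.read_camera("wrist"); g=p.mean(2)
def c(r0,r1):
    row=g[r0:r1,253:300].mean(0); w=np.clip(np.median(row)-25-row,0,None); return (w*np.arange(253,300)).sum()/w.sum()
print("mark",c(64,84),"pointer",c(90,101)); W=cam("wrist")
a,b=atz(W,c(64,84),74,96),atz(W,c(90,101),88,101); print(((b-a)[:2]@ax),((b-a)[:2]@np.array([np.cos(.07),-np.sin(.07)])))
S=cam("side"); T=cam("top")
D=eyes.read_camera("side")[1]; P=cloud("side",S,D,148,158,(370,150,440,240)); print("side panel top",P[:5].round(0))
for n,C,u,v in(("bottle top",T,238,237),("jar top",T,416,238)): print(n,dep(C,eyes.read_camera("top")[1],u,v).round(1))
```

```text
mark 275.23499525809507 pointer 275.3060801344914
0.029724061739112684 -0.0489099947432281
side panel top [[ 497. -156.  151.]
 [ 498. -153.  149.]
 [ 498. -149.  150.]
 [ 498. -143.  150.]
 [ 498. -143.  148.]]
bottle top [645.4 107.1 116. ]
jar top [ 640.5 -256.7   62. ]
```

The pointer is within 0.1 mm of the mark, the tray is still out, and the bottle and jar haven't moved.

```bash
python3 -c "
from cell import env, eyes
print(env.job_done())"
```

```text
the job is handed in; nothing more can be done
None
```

The job is handed in after about 10.5 s of robot time: the tray is out at its stop, the clamp is held with its pointer within 0.1 mm of the mark as measured by the wrist camera, and the bottle and jar are where they were.

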